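Refit the graded heat sinks along the fan's air stream

TASK

Put the four loose heat sinks back on the four bare chips of the driver board, one on each, rising in height away from the fan, so that no low one stands in the wind shadow of a taller one: the shortest on the chip next to the fan, then the next taller, and the tallest on the chip farthest from it. Each must sit flat on its chip inside the four corner guides, with its fins running along the row so that the fan blows through them; leave all four standing there, let go.

Things in the scene. Friction and masses are not known exactly. Their poses are not given: they have to be found in the camera images.
- sink_a: the shortest of four loose finned aluminium heat sinks, a solid-sided block 34 x 34 mm in plan and 17 mm high, 32 g or so, standing on its base with the fins up. Origin: centre of the underside; z up; the fins (plates standing on edge) run along its x axis, from end to end
- sink_b: the second shortest of four loose finned aluminium heat sinks, a solid-sided block 34 x 34 mm in plan and 29 mm high, 44 g or so, standing on its base with the fins up. Origin: centre of the underside; z up; the fins (plates standing on edge) run along its x axis, from end to end
- sink_c: the second tallest of four loose finned aluminium heat sinks, a solid-sided block 34 x 34 mm in plan and 41 mm high, 58 g or so, standing on its base with the fins up. Origin: centre of the underside; z up; the fins (plates standing on edge) run along its x axis, from end to end
- sink_d: the tallest of four loose finned aluminium heat sinks, a solid-sided block 34 x 34 mm in plan and 54 mm high, 72 g or so, standing on its base with the fins up. Origin: centre of the underside; z up; the fins (plates standing on edge) run along its x axis, from end to end
- chip_a: one of four like chips in a row on the green board, 60 mm apart, letters in no order: black with a bright lid, flat top 4 mm above its origin, between four black corner guides (42 x 42 mm clear inside, flared at the top, 10 mm high, with 28 mm gaps in mid-side). Origin: under its middle on the board's upper face, 20 mm above the worktop; x across, y along the row; fixed
- chip_b: one of four like chips in a row on the green board, 60 mm apart, letters in no order: black with a bright lid, flat top 4 mm above its origin, between four black corner guides (42 x 42 mm clear inside, flared at the top, 10 mm high, with 28 mm gaps in mid-side). Origin: under its middle on the board's upper face, 20 mm above the worktop; x across, y along the row; fixed
- chip_c: one of four like chips in a row on the green board, 60 mm apart, letters in no order: black with a bright lid, flat top 4 mm above its origin, between four black corner guides (42 x 42 mm clear inside, flared at the top, 10 mm high, with 28 mm gaps in mid-side). Origin: under its middle on the board's upper face, 20 mm above the worktop; x across, y along the row; fixed
- chip_d: one of four like chips in a row on the green board, 60 mm apart, letters in no order: black with a bright lid, flat top 4 mm above its origin, between four black corner guides (42 x 42 mm clear inside, flared at the top, 10 mm high, with 28 mm gaps in mid-side). Origin: under its middle on the board's upper face, 20 mm above the worktop; x across, y along the row; fixed
- fan: black 50 mm fan with wire guards, upright on the board at either end of the row (differs between starts), 53 mm from the nearest chip's middle; a green terminal block 12 mm high is at the other end. Origin: middle of its foot on the board's upper face. 54 mm across the row, 23 mm along it, 52 mm high; y axis and air stream run along the row; fixed

How it is judged (in metres and radians):
At the end, for the whole second after the job is handed in: Each heat sink rests on a chip (centre within 8 mm, underside 2 to 6.5 mm above the chip's origin, upright within 0.08 rad, fins along the row within 0.35 rad), shortest 53, then 113, 173 and tallest 233 mm from the fan's middle, each within 12 mm; all at rest (((horizontal distance between sink_a and chip_a below 0.008 m and z of sink_a in the frame of chip_a between 0.002 and 0.0065 m) or (horizontal distance between sink_a and chip_b below 0.008 m and z of sink_a in the frame of chip_b between 0.002 and 0.0065 m) or (horizontal distance between sink_a and chip_c below 0.008 m and z of sink_a in the frame of chip_c between 0.002 and 0.0065 m) or (horizontal distance between sink_a and chip_d below 0.008 m and z of sink_a in the frame of chip_d between 0.002 and 0.0065 m)) and horizontal distance between sink_a and fan between 0.041 and 0.065 m and angle between each of sink_a, sink_b, sink_c, sink_d's own z axis and vertical below 0.08 rad and angle between the x axis of each of sink_a, sink_b, sink_c, sink_d and the y axis of fan, either way round below 0.35 rad and linear speed of each of sink_a, sink_b, sink_c, sink_d below 0.02 m/s and ((horizontal distance between sink_b and chip_a below 0.008 m and z of sink_b in the frame of chip_a between 0.002 and 0.0065 m) or (horizontal distance between sink_b and chip_b below 0.008 m and z of sink_b in the frame of chip_b between 0.002 and 0.0065 m) or (horizontal distance between sink_b and chip_c below 0.008 m and z of sink_b in the frame of chip_c between 0.002 and 0.0065 m) or (horizontal distance between sink_b and chip_d below 0.008 m and z of sink_b in the frame of chip_d between 0.002 and 0.0065 m)) and horizontal distance between sink_b and fan between 0.101 and 0.125 m and ((horizontal distance between sink_c and chip_a below 0.008 m and z of sink_c in the frame of chip_a between 0.002 and 0.0065 m) or (horizontal distance between sink_c and chip_b below 0.008 m and z of sink_c in the frame of chip_b between 0.002 and 0.0065 m) or (horizontal distance between sink_c and chip_c below 0.008 m and z of sink_c in the frame of chip_c between 0.002 and 0.0065 m) or (horizontal distance between sink_c and chip_d below 0.008 m and z of sink_c in the frame of chip_d between 0.002 and 0.0065 m)) and horizontal distance between sink_c and fan between 0.161 and 0.185 m and ((horizontal distance between sink_d and chip_a below 0.008 m and z of sink_d in the frame of chip_a between 0.002 and 0.0065 m) or (horizontal distance between sink_d and chip_b below 0.008 m and z of sink_d in the frame of chip_b between 0.002 and 0.0065 m) or (horizontal distance between sink_d and chip_c below 0.008 m and z of sink_d in the frame of chip_c between 0.002 and 0.0065 m) or (horizontal distance between sink_d and chip_d below 0.008 m and z of sink_d in the frame of chip_d between 0.002 and 0.0065 m)) and horizontal distance between sink_d and fan between 0.221 and 0.245 m); the robot touches nothing.
It also fails if it takes over 120 s, if anything falls off the work surface, if the arm or the gripper's body presses on something with over 40 N, if the wrist force passes 120 N, or if a joint passes its speed limit or range.

ROBOT

A 6-joint arm with a two-finger parallel gripper is mounted at the origin on a cart in front of the work surface, level with it; the furniture and walls round the work are solid. World frame = base frame: x ahead of the robot, y to its left, z up, the work surface at z = 0. Lengths are in mm, angles in rad, forces in N, time in s.
With the tool pointing down it reaches from about 350 to 975 mm from the base axis. Payload 7.1 kg.
Tool frame: the origin (TCP) lies on the centre line of the jaws, within the pads' length; the fingertips stand 8 mm ahead of it and the grasp point (between the pads) lies 11 mm behind it; z points along the fingers, y is the line along which they close (so a half turn about z gives the same grasp; the last joint's range is limited). The gripper opens to 88 mm and grips with 3 to 60 N. Pads are 20 mm wide; open, the fingers measure 115 mm over their backs; the gripper's body (75 mm by 178 mm) begins 61 mm behind the grasp point.
Start: joints at [1.105, 0.423, 1.63, -0, 1.089, -0.019], TCP at [270.019, 563.644, 230.675] pointing down, gripper open.
Joint ranges: [-3, 3], [-0.9, 2.11], [0.09, 2.58], [-1.31, 4.45], [0.11, 2.69], [-2.54, 2.54]. Speed limits (rad/s): [2.39, 2.39, 3.01, 3.14, 3.14, 3.14].

INTERFACE

Orientations are given as a unit quaternion [w, x, y, z].
In Python, from station import read_state, grab_frame, robot, finder gives the robot as it stands. The module is installed in compiled form; this text tells all that it offers.
- The arm moves only by the tool play_rows, never from a script. Its argument "moves" is one flat list of numbers, 5 for each row, row after row: the shift along the tool's x, y, z as a fraction of full scale, then the turn about the tool's z as a fraction of full scale, then the closure, from 0 (fully open) to 1 (shut). In form: [x, y, z, roll, grip, x, y, z, roll, grip, ...]. A call has 1 to 10 rows; each row is the pose to reach, as a shift and turn from the pose commanded when the call began, along the tool's axes at that moment; what a row does not reach only later rows make up. Full scale, the value 1, is 250 mm for a shift and 60 degrees for a turn. A row lasts 1/8 s, in which the tool goes at most 62.5 mm and 10.7 degrees, less where a joint would pass 70% of its speed; a pose out of reach is approached as far as the arm can. A call with a number of a shift or a turn outside -1 to 1 is refused whole. A call with a gripper value outside its range is refused whole. The fingers move at their own pace and stop on an object; "squeeze" is the grip in N (left out, the last holds). Time passes only in rows, so rows that repeat a pose let the fingers close. It gives the time, the measured TCP pose, the force, the opening and the grip force at its end, in the units of the state.
- read_state(): the state, without advancing time (a new reading comes with each control period).
- grab_frame(name): name is "side" or "top"; returns a dict with "color" (420x560x3 uint8, red, green, blue), "fx", "fy", "cx", "cy" (pixels), "R" (3x3) and "t" (3): a world point X has camera coordinates R X + t. Camera axes: x right, y down, z forward; pixel columns grow to the right and rows downward; lengths in mm; the calibration is good to about 2 mm. A picture is of the moment at which its call begins. There is no depth.
- robot.close_job(): hands the job in; it is judged then, once.
Trained networks look in the newest picture that a camera, given by its name, has taken for a name from the list of things; names that differ only in an ending like _2 or _b are one class to them, and where a whole thing is asked for, a point or a joint stands for the part that bears it (a point fixed in the world has none). Each returns a list of dicts, best first, with "p" (0 to 1); they miss things now and then, are a little off and sometimes report something else, mostly with a low value. They report only what shows in the picture. A call takes as long as a camera call.
- finder.search_frame(camera, label): "at" ([x, y, z] in mm, in the coordinates of the camera as it stood for that picture, good to about 4 mm: the middle of the surface that is visible of it).
- finder.cut_out(camera, label): "region" (420x560 bool, what is visible of it).
The state is a dict: "clock": time; "joint_pos": joint angles; "qvel": joint speeds; "effort": joint torques, N m; "tool_pos": TCP position; "ee_rot": TCP orientation; "force": force on the tool from outside, world axes, zero at the start; "torque": the same for the moment, N m; "opening": opening from 0.0 (shut) to 1.0 (fully open); "finger_force": force on a finger pad.
Only numpy, scipy, OpenCV 4.12 (cv2) and the standard library are available. Lean on these libraries where they do the work, as an engineer would, in place of code of your own. Each camera call takes 0.05 s, during which the arm holds its last target. There are 200 camera calls.

## Working session

There is one attempt and no reset: what is moved stays moved. The work goes in short steps, Python scripts to look and compute and a tool call to move; the robot and the scene stay as the last step left them, time stands still between calls to the robot, and variables do not carry over. Pictures are saved under pics/ and viewed, at most 14 in all, crops included, and the job is handed in when it is done.

Besides the shell and the picture viewer there is one more tool, called after ">>>" in YAML: its name, and indented under it one key for each argument. play_rows: Moves the arm, as the interface text tells. Shift numbers are shares of 250 mm and turn numbers shares of 60 degrees, none past 1 either way. Its arguments: {"type":"object","properties":{"moves":{"type":"array"},"squeeze":{"type":"number"}},"required":["moves"]}

```bash
mkdir -p pics
cat > h.py <<'E'
import numpy as np, cv2
from station import read_state, grab_frame, robot, finder
def world(f,p): return f["R"].T@(np.array(p)-f["t"])
def ray(f,u,v,z):
    d=f["R"].T@np.array([(u-f["cx"])/f["fx"],(v-f["cy"])/f["fy"],1]); c=-f["R"].T@f["t"]
    return c+d*(z-c[2])/d[2]
def proj(f,X):
    p=f["R"]@np.array(X,float)+f["t"]; return np.array([f["fx"]*p[0]/p[2]+f["cx"],f["fy"]*p[1]/p[2]+f["cy"]])
E
python3 - <<'E'
from h import *
np.set_printoptions(precision=1,suppress=True)
s=read_state();print(s)
for n in("top","side"):
    f=grab_frame(n);cv2.imwrite(f"pics/{n}0.png",f["color"][:,:,::-1]);print(n,"cam",-f["R"].T@f["t"],f["R"][2],f["fx"])
    for l in("sink_a","chip_a","fan"):
        for d in finder.search_frame(n,l): print(l,round(d["p"],2),world(f,d["at"]),proj(f,world(f,d["at"])))
E
```

```text
{'clock': 0.0, 'joint_pos': array([ 1.1,  0.4,  1.6,  0. ,  1.1, -0. ]), 'qvel': array([-0.,  0., -0.,  0.,  0., -0.]), 'effort': array([  0. , -54.5, -27.4,   0.1,   0. ,  -0. ]), 'tool_pos': array([269.8, 563.2, 229.9]), 'ee_rot': array([-0. ,  0.2,  1. , -0. ]), 'force': array([-0.8, -0.3, -0.1]), 'torque': array([-0., -0.,  0.]), 'finger_force': 0.0, 'opening': 0.99788604348729}
top cam [400.3 181.4 913. ] [ 0.1 -0.  -1. ] 447.94900311793083
sink_a 0.87 [452.6 429.6  39.4] [134.7 219.1]
sink_a 0.72 [565.1 427.   41.9] [136.  161.3]
sink_a 0.67 [390.3 304.1  15.5] [201.8 250. ]
sink_a 0.61 [504.8 313.1  12.3] [197.2 192.9]
chip_a 0.86 [462.5 134.4  27.4] [286.8 212. ]
chip_a 0.76 [461.7  72.2  24.6] [317.8 212. ]
chip_a 0.64 [468.2 -48.4  24.2] [377.6 207.8]
chip_a 0.55 [462.4  14.7  26.1] [346.6 211.1]
fan 0.71 [466.8 -46.5  24.7] [376.7 208.5]
fan 0.52 [460.8 185.1  68.4] [261.1 211.8]
side cam [ 237.3 -412.5 1209.9] [ 0.2  0.4 -0.9] 538.9125525294153
sink_a 0.82 [392.2 299.5  26. ] [212.8 178.8]
sink_a 0.62 [451.2 420.3  39.8] [217.5 132.8]
sink_a 0.59 [507.6 305.1   9. ] [253.8 166. ]
sink_a 0.5 [562.3 416.4  40. ] [256.8 120.9]
chip_a 0.75 [460.6 136.   26.4] [262.1 222.2]
chip_a 0.64 [463.   11.9  21.1] [283.3 266.1]
chip_a 0.6 [461.6  70.4  25.6] [273.  244.7]
chip_a 0.6 [468.1 -47.1  23.5] [295.6 286.8]
fan 0.91 [461.1 177.8  64.6] [255.6 200.8]
```

View pics/top0.png

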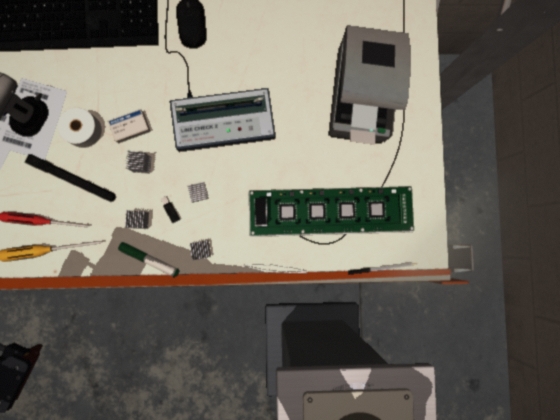

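View pics/side0.png

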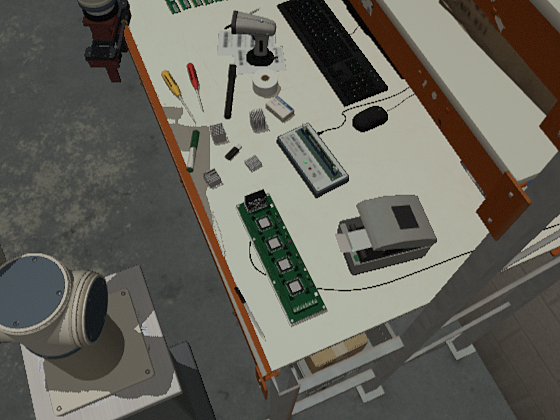

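The fan is at the left (y≈187) end of the row: top image (262,212), chips at columns 287, 317, 347 and 377. The four sinks are at (139,161), (138,218), (198,192) and (201,250) in the top view. I'll enlarge the sinks to get their heights and fin directions.

Run:
```python
from h import *
f=grab_frame("top");g=grab_frame("side")
a=cv2.resize(f["color"][140:270,110:230],None,fx=4.6,fy=4.6,interpolation=cv2.INTER_CUBIC)
cv2.imwrite("pics/t1.png",a[:,:,::-1])
b=cv2.resize(g["color"][95:195,190:290],None,fx=6,fy=6,interpolation=cv2.INTER_CUBIC)
cv2.imwrite("pics/s1.png",b[:,:,::-1])
for n,fr in(("top",f),("side",g)):
  for l in("sink_a","chip_a"):
    for d in finder.cut_out(n,l):
        m=d["region"].astype(np.uint8);c,_=cv2.findContours(m,0,2);c=max(c,key=cv2.contourArea)
        print(n,l,round(d["p"],2),cv2.boundingRect(c),m.sum(),np.round(cv2.minAreaRect(c)[0],1),np.round(cv2.minAreaRect(c)[1:][0],1),round(cv2.minAreaRect(c)[2],1))
```

```text
top sink_a 0.73 (188, 182, 20, 20) 302 [197.6 191.7] [17.7 17.2] 76.0
top sink_a 0.69 (125, 211, 24, 18) 386 [136.5 219.5] [17. 23.] 90.0
top sink_a 0.65 (126, 151, 25, 23) 479 [138.5 161.8] [24.2 21.1] 7.1
top sink_a 0.54 (190, 241, 20, 19) 298 [199.5 249.9] [16.9 18.2] 78.7
top chip_a 0.91 (305, 198, 26, 27) 420 [317. 211.] [25.2 25.2] 87.0
top chip_a 0.68 (279, 203, 17, 17) 287 [287. 211.] [16. 16.] 90.0
top chip_a 0.67 (368, 202, 18, 17) 294 [376.5 210. ] [16. 17.] 90.0
side sink_a 0.65 (203, 169, 18, 19) 233 [211.8 178.1] [16.1 15.7] 63.4
side sink_a 0.62 (210, 123, 17, 21) 261 [217.7 133.1] [19.  14.5] 71.6
side sink_a 0.58 (245, 155, 17, 17) 191 [253.  163.5] [13.8 14.3] 54.5
side chip_a 0.8 (256, 217, 16, 14) 159 [263.6 223.2] [12.6 13.2] 68.2
side chip_a 0.66 (275, 252, 24, 22) 294 [285.4 264.3] [21.1 18.7] 61.7
side chip_a 0.56 (287, 279, 17, 16) 196 [294.6 286.7] [13.4 13.9] 63.4
side chip_a 0.53 (266, 236, 16, 18) 186 [273. 244.] [13.4 15.2] 63.4
```

View pics/t1.png

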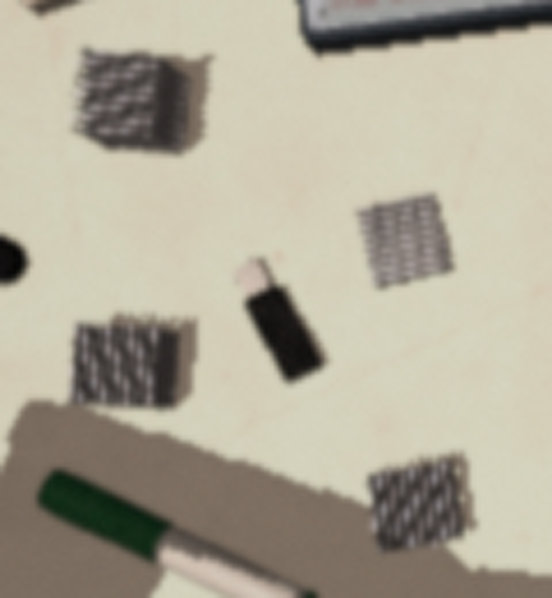

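View pics/s1.png

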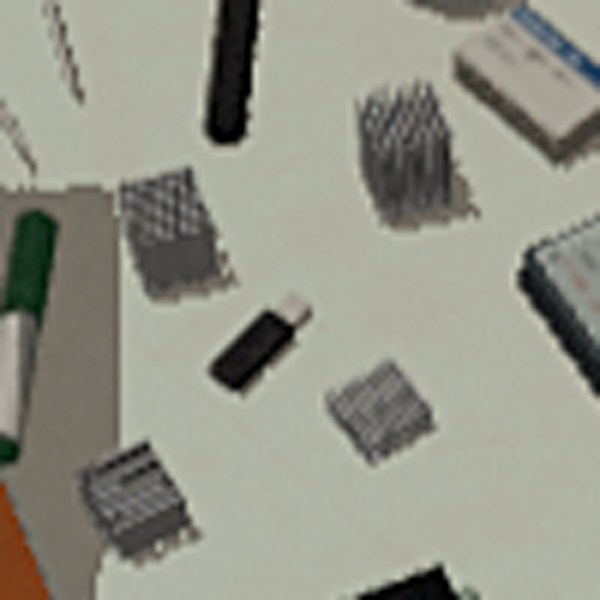

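Reading the heights, sink d is at top (138,161), c at (138,218), b at (200,250) and a at (198,192). Next I'll fit the poses and check the fin direction numerically.

```bash
cat > fit.py <<'E'
from h import *
from scipy.optimize import minimize
H=dict(a=17,b=29,c=41,d=54)
def corners(x,y,w,h,z0=0,s=17):
    c,n=np.cos(w),np.sin(w)
    return [[x+c*p-n*q,y+n*p+c*q,z] for z in(z0,z0+h) for p in(-s,s) for q in(-s,s)]
def sil(f,*a):
    P=np.array([proj(f,X) for X in corners(*a)],np.float32)
    m=np.zeros((1680,2240),np.uint8);cv2.fillConvexPoly(m,np.round(cv2.convexHull(P)*4+1.5).astype(int),1);return m.astype(bool)
def iou(a,b): return (a&b).sum()/(a|b).sum()
def fit(obs,h,x,y,z0=0):  # obs: [(frame,mask)]
    big=[(f,cv2.resize(m.astype(np.uint8),None,fx=4,fy=4,interpolation=0).astype(bool)) for f,m in obs]
    cost=lambda p:-sum(iou(sil(f,p[0],p[1],p[2],h,z0),m) for f,m in big)/len(big)
    return min((minimize(cost,[x,y,w],method="Nelder-Mead",options=dict(initial_simplex=[[x,y,w],[x+6,y,w],[x,y+6,w],[x,y,w+.2]],maxiter=80)) for w in(-.5,-.2,.1,.4,.7)),key=lambda r:r.fun)
E
python3 - <<'E'
from fit import *
F={n:grab_frame(n) for n in("top","side")}
M={n:[d["region"] for d in finder.cut_out(n,"sink_a")] for n in F}
print(len(M["top"]),len(M["side"]))
P=dict(a=(506,309),b=(391,302),c=(452,425),d=(564,422))
for k,(x,y) in P.items():
    obs=[]
    for n,f in F.items():
        c=proj(f,[x,y,H[k]/2])
        for m in M[n]:
            if m.sum()>50 and np.hypot(*(np.argwhere(m).mean(0)[::-1]-c))<9: obs.append((f,m));break
    if not obs: print(k,"none");continue
    print(k,len(obs),*[(hk,np.round(r.x,2),round(-r.fun,3)) for hk in "abcd" for r in[fit(obs,H[hk],x,y)]])
    r=fit(obs,H[k],x,y).x
    t=np.linspace(-14,14,57);U,V=np.meshgrid(t,t)
    for n,f in F.items():
        g=cv2.cvtColor(f["color"],cv2.COLOR_RGB2GRAY).astype(np.float32);o=[]
        for w in np.arange(0,180,5):
            c,s=np.cos(np.radians(w)),np.sin(np.radians(w))
            Q=np.stack([r[0]+c*U-s*V,r[1]+s*U+c*V,np.full_like(U,H[k])],-1)@f["R"].T+f["t"]
            I=cv2.remap(g,(f["fx"]*Q[...,0]/Q[...,2]+f["cx"]).astype(np.float32),(f["fy"]*Q[...,1]/Q[...,2]+f["cy"]).astype(np.float32),1)
            o.append(I.mean(1).std())
        b=np.argsort(o)[::-1][:5];print("  fins",n,[(int(i)*5,round(float(o[i]),1)) for i in b],"median",round(float(np.median(o)),1))
for n,f in F.items():
    h=f["color"].astype(int);br=((h.min(2)>120)).astype(np.uint8)
    for i in range(4):
        u,v=np.round(proj(f,[464+1.9*i,134.5-60.5*i,24])).astype(int)
        m=np.zeros_like(br);m[v-8:v+9,u-8:u+9]=br[v-8:v+9,u-8:u+9];q=np.argwhere(m).mean(0)
        print(n,"chip",i,m.sum(),np.round(ray(f,q[1],q[0],24),1))
E
```

```text
4 4
a 2 ('a', array([5.0769e+02, 3.1366e+02, 2.3000e-01]), np.float64(0.897)) ('b', array([5.0663e+02, 3.1213e+02, 2.1000e-01]), np.float64(0.813)) ('c', array([5.0595e+02, 3.0990e+02, 1.7000e-01]), np.float64(0.717)) ('d', array([5.0362e+02, 3.0720e+02, 1.0000e-02]), np.float64(0.636))
  fins top [(65, 8.5), (70, 8.4), (60, 8.3), (75, 8.2), (55, 7.9)] median 6.3
  fins side [(150, 7.2), (145, 7.1), (155, 7.0), (140, 6.7), (160, 6.6)] median 5.5
b 2 ('a', array([3.9148e+02, 3.0973e+02, 1.3000e-01]), np.float64(0.876)) ('b', array([3.9085e+02, 3.0746e+02, 1.3000e-01]), np.float64(0.885)) ('c', array([3.9108e+02, 3.0641e+02, 1.0000e-01]), np.float64(0.799)) ('d', array([3.9100e+02, 3.0576e+02, 1.2000e-01]), np.float64(0.722))
  fins top [(145, 9.9), (140, 9.5), (150, 8.6), (135, 7.7), (155, 6.6)] median 4.9
  fins side [(10, 12.0), (5, 11.8), (15, 11.7), (0, 11.1), (20, 10.9)] median 8.7
c 2 ('a', array([ 4.5449e+02,  4.3692e+02, -9.0000e-02]), np.float64(0.805)) ('b', array([ 4.5341e+02,  4.3436e+02, -1.1000e-01]), np.float64(0.872)) ('c', array([ 4.5264e+02,  4.3115e+02, -1.3000e-01]
[... 277 characters left out ...]
271e+02, -1.4000e-01]), np.float64(0.677)) ('b', array([ 5.6892e+02,  4.3097e+02, -1.2000e-01]), np.float64(0.793)) ('c', array([ 5.6797e+02,  4.2934e+02, -1.6000e-01]), np.float64(0.899)) ('d', array([566.37, 426.42,   1.42]), np.float64(0.924))
  fins top [(150, 16.1), (155, 15.9), (145, 15.9), (140, 15.6), (135, 15.3)] median 12.4
  fins side [(35, 11.6), (30, 11.5), (45, 11.3), (40, 11.3), (25, 11.2)] median 10.0
top chip 0 108 [463.7 133.9  24. ]
top chip 1 110 [464.4  74.   24. ]
top chip 2 108 [464.7  14.2  24. ]
top chip 3 101 [465.3 -46.3  24. ]
side chip 0 59 [464.2 135.   24. ]
side chip 1 66 [465.1  74.6  24. ]
side chip 2 71 [465.8  15.   24. ]
side chip 3 76 [466.6 -45.5  24. ]
```

Poses are fitted: d (566,426), c (453,431), b (391,307), a (508,314). The chips are at x≈464–466 and y = 134.5, 74.3, 14.6 and −45.9. The fins of d run along y and those of b and c along x. For a they're uncertain, so I'll check when it's lifted. I'll start with d.

```bash
cat > plan.py <<'E'
import sys; from h import *
from scipy.spatial.transform import Rotation as T
s=read_state();w,x,y,z=s["ee_rot"];R=T.from_quat([x,y,z,w]).as_matrix()
p=s["tool_pos"];yaw=np.degrees(np.arctan2(R[1,1],R[0,1]))
print("pos",np.round(p,1),"closeyaw",round(yaw,1),"tilt",np.round(R[:,2],3),"j",np.round(s["joint_pos"],2),"t",round(s["clock"],2),"F",np.round(s["force"],1),"open",round(s["opening"]*88,1))
a=[float(v) for v in sys.argv[1:]]
for i in range(0,len(a),4):
    d=R.T@(np.array(a[i:i+3])-p)/250; t=(a[i+3]-yaw+90)%180-90
    print(a[i:i+4],np.round(d,3),"roll",round(-t/60,3),"or",round((-t+180*np.sign(t))/60,3))
E
python3 plan.py 566 426 130 -9  566 426 25 -9
```

```text
pos [270.  563.7 230.7] closeyaw 64.4 tilt [-0.  0. -1.] j [ 1.11  0.42  1.63  0.    1.09 -0.02] t 0.9 F [-0.3  0.1 -0.1] open 87.8
[566.0, 426.0, 130.0, -9.0] [-1.306  0.015  0.403] roll 1.223 or -1.777
[566.0, 426.0, 25.0, -9.0] [-1.306  0.015  0.823] roll 1.223 or -1.777
```

>>> play_rows:
  moves: [-1,0.015,0.2,1,0,-1,0.015,0.2,1,0,-1,0.015,0.2,1,0,-1,0.015,0.2,1,0,-1,0.015,0.2,1,0,-1,0.015,0.2,1,0,-1,0.015,0.2,1,0,-1,0.015,0.2,1,0]
  squeeze: 15

```text
clock: 1.9
tool_pos: [496.9, 459.2, 180.7]
ee_rot: [0.0, 0.679, 0.735, 0.0]
force: [-0.3, 0.1, -0.0]
opening: 0.998
finger_force: 0.0
```

```bash
python3 plan.py 566 426 80 -9  566 426 25 -9
```

```text
pos [496.9 459.2 180.7] closeyaw 4.5 tilt [ 0.  0. -1.] j [ 0.73  0.55  1.54 -0.    1.05  0.65] t 1.9 F [-0.3  0.1 -0. ] open 87.8
[566.0, 426.0, 80.0, -9.0] [-0.154  0.265  0.403] roll 0.226 or -2.774
[566.0, 426.0, 25.0, -9.0] [-0.154  0.265  0.623] roll 0.226 or -2.774
```

>>> play_rows:
  moves: [-0.154,0.265,0.38,0.226,0,-0.154,0.265,0.38,0.226,0,-0.154,0.265,0.38,0.226,0,-0.154,0.265,0.625,0.226,0,-0.154,0.265,0.625,0.226,0,-0.154,0.265,0.625,0.226,0.7,-0.154,0.265,0.625,0.226,0.7,-0.154,0.265,0.625,0.226,0.7,-0.154,0.265,0.625,0.226,0.7,-0.154,0.265,0.625,0.226,0.7]

```text
clock: 3.15
tool_pos: [566.2, 425.7, 24.8]
ee_rot: [0.0, 0.761, 0.648, 0.0]
force: [0.4, -0.0, -0.8]
opening: 0.47
finger_force: 0.0
```

```bash
python3 plan.py 566 426 260 -9
```

```text
pos [566.2 425.7  24.8] closeyaw -9.2 tilt [ 0.  0. -1.] j [ 0.63  0.79  1.51 -0.    0.84  0.79] t 3.15 F [ 0.4 -0.  -0.8] open 41.3
[566.0, 426.0, 260.0, -9.0] [ 0.001 -0.001 -0.941] roll -0.003 or 2.997
```

Still closing (41 mm), so I'll let it finish and then lift.

>>> play_rows:
  moves: [0,0,0,0,0.8,0,0,0,0,0.8,0,0,0,0,0.8,0,0,-0.8,0,0.8,0,0,-0.8,0,0.8,0,0,-0.8,0,0.8,0,0,-0.8,0,0.8,0,0,-0.8,0,0.8]

```text
clock: 4.15
tool_pos: [566.1, 425.8, 224.7]
ee_rot: [0.0, 0.761, 0.648, 0.0]
force: [0.2, 0.0, -1.9]
opening: 0.392
finger_force: 14.6
```

```bash
python3 plan.py 466 -46 225 0
python3 - <<'E'
from h import *
f=grab_frame("side");u,v=np.round(proj(f,[566,426,215])).astype(int)
a=f["color"][v-35:v+45,u-45:u+45];cv2.imwrite("pics/d.png",cv2.resize(a,None,fx=6,fy=6,interpolation=2)[:,:,::-1])
E
```

```text
pos [566.1 425.8 224.7] closeyaw -9.2 tilt [ 0.001  0.001 -1.   ] j [0.63 0.55 1.43 0.   1.16 0.79] t 4.15 F [ 0.2  0.  -1.9] open 34.5
[466.0, -46.0, 225.0, 0.0] [-1.927 -0.095 -0.002] roll -0.153 or 2.847
```

View pics/d.png

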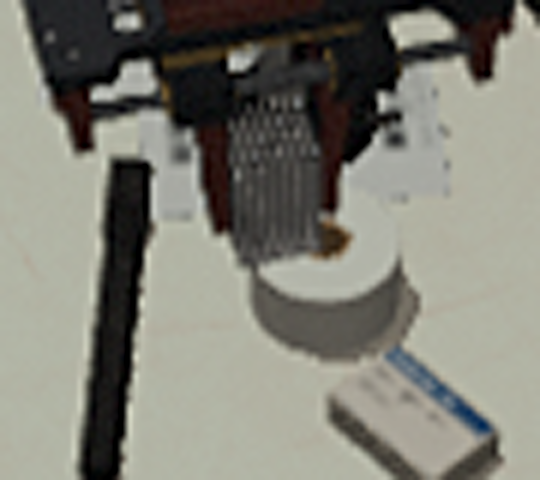

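It's held at 34.5 mm. The face toward the camera (240–320, 150–260) shows vertical fin ends, so the fins run along y as expected. I'll carry it over.

>>> play_rows:
  moves: [-1,-0.05,0,-0.153,0.8,-1,-0.05,0,-0.153,0.8,-1,-0.05,0,-0.153,0.8,-1,-0.05,0,-0.153,0.8,-1,-0.05,0,-0.153,0.8]

```text
clock: 4.82
tool_pos: [511.2, 176.9, 221.7]
ee_rot: [-0.001, 0.708, 0.706, -0.003]
force: [0.3, 0.1, -0.3]
opening: 0.392
finger_force: 14.6
```

```bash
python3 plan.py 466 -46 120 0
```

```text
pos [511.2 176.9 221.7] closeyaw -0.2 tilt [-0.006 -0.002 -1.   ] j [ 0.31  0.31  1.82 -0.    1.01  0.32] t 4.83 F [ 0.3  0.1 -0.3] open 34.5
[466.0, -46.0, 120.0, 0.0] [-0.891 -0.175  0.41 ] roll -0.004 or 2.996
```

>>> play_rows:
  moves: [-0.891,-0.18,0,0,0.8,-0.891,-0.18,0,0,0.8,-0.891,-0.18,0,0,0.8,-0.891,-0.18,0,0,0.8,-0.891,-0.18,0.41,0,0.8,-0.891,-0.18,0.41,0,0.8,-0.891,-0.18,0.41,0,0.8,-0.891,-0.18,0.41,0,0.8]

```text
clock: 5.82
tool_pos: [469.5, -41.5, 122.1]
ee_rot: [-0.0, 0.707, 0.707, -0.0]
force: [0.0, -0.8, 0.6]
opening: 0.395
finger_force: 14.6
```

```bash
python3 plan.py 466 -46 60 0 466 -46 50 0;python3 - <<'E'
from fit import *
F={n:grab_frame(n) for n in("top","side")}
for n,f in F.items():
    u,v=np.round(proj(f,[466,-46,110])).astype(int);a=f["color"][v-40:v+40,u-50:u+50]
    cv2.imwrite(f"pics/d_{n}.png",cv2.resize(a,None,fx=4,fy=4,interpolation=2)[:,:,::-1])
A=[cv2.imread(f"pics/d_{n}.png") for n in F];cv2.imwrite("pics/d2.png",np.hstack(A))
E
```

```text
pos [469.5 -41.5 122.1] closeyaw 0.1 tilt [-0.  0. -1.] j [-0.11  0.37  2.04  0.    0.73 -0.11] t 5.83 F [ 0.  -0.8  0.6] open 34.8
[466.0, -46.0, 60.0, 0.0] [-0.018 -0.014  0.248] roll 0.001 or -2.999
[466.0, -46.0, 50.0, 0.0] [-0.018 -0.014  0.288] roll 0.001 or -2.999
```

View pics/d2.png

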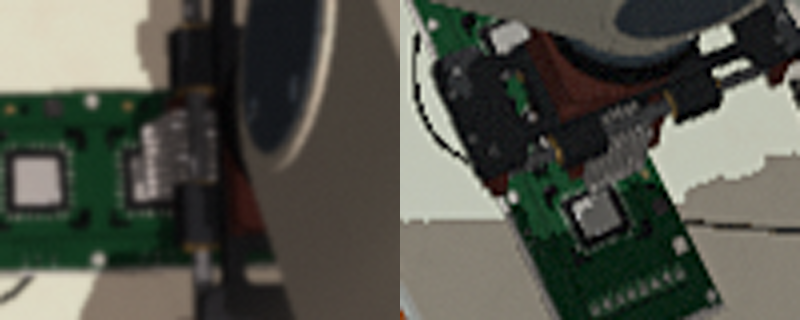

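The sink is gripped with its fins along the row, hanging over the last chip at side-half pixel (600,215). Descending.

>>> play_rows:
  moves: [-0.018,-0.014,0.1,0,0.8,-0.018,-0.014,0.2,0,0.8,-0.018,-0.014,0.248,0,0.8,-0.018,-0.014,0.27,0,0.8,-0.018,-0.014,0.285,0,0.8,-0.018,-0.014,0.29,0,0.8,-0.018,-0.014,0.29,0,0.8]

```text
clock: 6.8
tool_pos: [465.8, -46.4, 49.7]
ee_rot: [0.0, 0.707, 0.707, 0.0]
force: [0.6, 0.3, -0.0]
opening: 0.392
finger_force: 14.6
```

```bash
python3 plan.py 466 -46 49 0 466 -46 160 0
```

```text
pos [465.8 -46.4  49.7] closeyaw 0.0 tilt [ 0.001 -0.    -1.   ] j [-0.12  0.51  2.07  0.    0.56 -0.13] t 6.8 F [ 0.6  0.3 -0. ] open 34.5
[466.0, -46.0, 49.0, 0.0] [0.002 0.001 0.003] roll 0.0 or -3.0
[466.0, -46.0, 160.0, 0.0] [ 0.002  0.001 -0.441] roll 0.0 or -3.0
```

>>> play_rows:
  moves: [0,0,0.002,0,0.2,0,0,0.002,0,0.2,0,0,0.002,0,0.2,0,0,0.002,0,0.2,0,0,-0.2,0,0,0,0,-0.44,0,0,0,0,-0.44,0,0,0,0,-0.44,0,0]

```text
clock: 7.8
tool_pos: [465.2, -46.3, 159.2]
ee_rot: [0.0, 0.707, 0.707, 0.0]
force: [-0.6, 0.2, -0.4]
opening: 0.998
finger_force: 0.0
```

```bash
python3 plan.py 453 431 160 82.5
```

```text
pos [465.2 -46.3 159.2] closeyaw 0.0 tilt [ 0. -0. -1.] j [-0.12  0.3   2.02  0.    0.81 -0.13] t 7.8 F [-0.6  0.2 -0.4] open 87.9
[453.0, 431.0, 160.0, 82.5] [ 1.909 -0.048 -0.003] roll -1.375 or 1.625
```

>>> play_rows:
  moves: [0.95,-0.02,0,-0.7,0.35,0.95,-0.02,0,-0.7,0.35,0.95,-0.02,0,-0.7,0.35,0.95,-0.02,0,-0.7,0.35,0.95,-0.02,0,-0.7,0.35,0.95,-0.02,0,-0.7,0.35]

```text
clock: 8.55
tool_pos: [459.3, 190.4, 157.8]
ee_rot: [-0.001, 0.407, 0.913, -0.001]
force: [0.4, 0.1, -0.1]
opening: 0.646
finger_force: 0.0
```

```bash
python3 plan.py 453 431 130 82.5
```

```text
pos [459.3 190.4 157.8] closeyaw 42.0 tilt [-0.003 -0.002 -1.   ] j [ 0.37  0.35  1.96 -0.    0.84 -0.36] t 8.55 F [ 0.4  0.1 -0.1] open 56.8
[453.0, 431.0, 130.0, 82.5] [0.732 0.625 0.11 ] roll -0.675 or 2.325
```

>>> play_rows:
  moves: [0.732,0.625,0.11,-0.675,0.35,0.732,0.625,0.11,-0.675,0.35,0.732,0.625,0.11,-0.675,0.35,0.732,0.625,0.11,-0.675,0.35,0.732,0.625,0.11,-0.675,0.35,0.732,0.625,0.11,-0.675,0.35,0.732,0.625,0.11,-0.675,0.35]

```text
clock: 9.43
tool_pos: [454.4, 429.4, 131.8]
ee_rot: [-0.0, 0.067, 0.998, -0.0]
force: [0.3, 0.8, -0.1]
opening: 0.65
finger_force: 0.0
```

```bash
python3 plan.py 453 431 130 82.5 453 431 20 82.5
```

```text
pos [454.4 429.4 131.8] closeyaw 82.3 tilt [-0.001 -0.001 -1.   ] j [ 0.74  0.55  1.69 -0.    0.91 -0.7 ] t 9.43 F [ 0.3  0.8 -0.1] open 57.2
[453.0, 431.0, 130.0, 82.5] [0.007 0.005 0.007] roll -0.003 or 2.997
[453.0, 431.0, 20.0, 82.5] [0.006 0.006 0.447] roll -0.003 or 2.997
```

>>> play_rows:
  moves: [0.004,0.004,0.2,0,0.35,0.004,0.004,0.447,0,0.35,0.004,0.004,0.447,0,0.35,0.004,0.004,0.447,0,0.8,0.004,0.004,0.447,0,0.8,0.004,0.004,0.447,0,0.8,0.004,0.004,0.447,0,0.8,0.004,0.004,0.447,0,0.8,0.004,0.004,0.447,0,0.8]

```text
clock: 10.55
tool_pos: [454.4, 433.7, 23.0]
ee_rot: [0.001, 0.065, 0.998, 0.001]
force: [0.3, -2.0, 10.0]
opening: 0.386
finger_force: 15.0
```

>>> play_rows:
  moves: [0,0,-0.6,0,0.8,0,0,-0.6,0,0.8,0,0,-0.6,0,0.8,0,0,-0.6,0,0.8,0,0,-0.6,0,0.8]

```text
clock: 11.18
tool_pos: [452.6, 432.3, 169.5]
ee_rot: [-0.0, 0.065, 0.998, -0.0]
force: [-0.3, 0.1, -1.1]
opening: 0.388
finger_force: 15.0
```

```bash
python3 plan.py 465.3 14.5 170 0
python3 - <<'E'
from h import *
p=read_state()["tool_pos"];f=grab_frame("side");u,v=np.round(proj(f,p)).astype(int)
a=f["color"][v-35:v+35,u-40:u+40];cv2.imwrite("pics/c.png",cv2.resize(a,None,fx=6,fy=6,interpolation=2)[:,:,::-1])
E
```

```text
pos [452.6 432.3 169.5] closeyaw 82.5 tilt [-0.001 -0.001 -1.   ] j [ 0.74  0.5   1.67 -0.    0.98 -0.7 ] t 11.18 F [-0.3  0.1 -1.1] open 34.1
[465.3, 14.5, 170.0, 0.0] [-2.68e-01 -1.65e+00 -1.00e-03] roll 1.375 or -1.625
```

View pics/c.png

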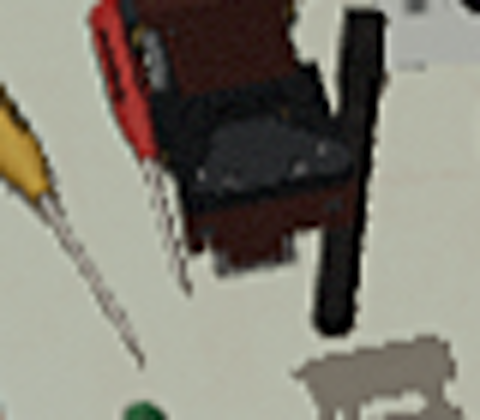

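c is held at 34.1 mm, its top hidden by the hand at (255,250). The upward force while closing suggests the TCP stood about 23 mm above the underside. Carrying it to the third chip.

>>> play_rows:
  moves: [-0.12,-0.8,0,0.7,0.8,-0.12,-0.8,0,0.7,0.8,-0.12,-0.8,0,0.7,0.8,-0.12,-0.8,0,0.7,0.8,-0.12,-0.8,0,0.7,0.8,-0.12,-0.8,0,0.7,0.8]

```text
clock: 11.98
tool_pos: [456.8, 231.1, 169.5]
ee_rot: [-0.0, 0.417, 0.909, -0.0]
force: [-0.8, 0.1, -1.3]
opening: 0.386
finger_force: 15.0
```

```bash
python3 plan.py 465.3 14.5 150 0
```

```text
pos [456.8 231.1 169.5] closeyaw 40.7 tilt [-0.001 -0.    -1.   ] j [ 0.45  0.35  1.92  0.    0.87 -0.27] t 11.97 F [-0.8  0.1 -1.3] open 33.9
[465.3, 14.5, 150.0, 0.0] [-0.679 -0.539  0.078] roll 0.679 or -2.321
```

>>> play_rows:
  moves: [-0.679,-0.539,0,0.679,0.8,-0.679,-0.539,0,0.679,0.8,-0.679,-0.539,0,0.679,0.8,-0.679,-0.539,0,0.679,0.8,-0.679,-0.539,0,0.679,0.8,-0.679,-0.539,0.15,0.679,0.8,-0.679,-0.539,0.15,0.679,0.8,-0.679,-0.539,0.15,0.679,0.8,-0.679,-0.539,0.15,0.679,0.8]

```text
clock: 13.1
tool_pos: [465.5, 14.6, 133.6]
ee_rot: [0.001, 0.708, 0.706, 0.001]
force: [1.6, 0.1, -0.7]
opening: 0.386
finger_force: 15.0
```

```bash
python3 plan.py 465.3 14.5 60 0 465.3 14.5 46 0
python3 - <<'E'
from h import *
p=read_state()["tool_pos"];I=[]
for n in("top","side"):
    f=grab_frame(n);u,v=np.round(proj(f,p-[0,0,30])).astype(int)
    a=f["color"][v-40:v+40,u-50:u+50];I.append(cv2.resize(a,None,fx=4,fy=4,interpolation=2)[:,:,::-1])
cv2.imwrite("pics/c2.png",np.hstack(I))
E
```

```text
pos [465.5  14.6 133.6] closeyaw -0.1 tilt [ 0.002  0.    -1.   ] j [0.01 0.35 2.04 0.   0.75 0.01] t 13.1 F [ 1.6  0.1 -0.7] open 34.0
[465.3, 14.5, 60.0, 0.0] [-0.001 -0.001  0.295] roll -0.002 or 2.998
[465.3, 14.5, 46.0, 0.0] [-0.001 -0.001  0.351] roll -0.002 or 2.998
```

View pics/c2.png

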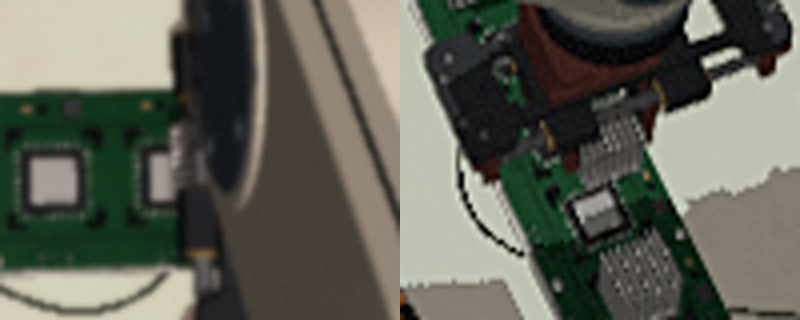

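c is level with its fin ends facing along the row (610,150), and d stands on the last chip at (640,275). Descending.

>>> play_rows:
  moves: [-0.001,0,0.15,0,0.8,-0.001,0,0.25,0,0.8,-0.001,0,0.295,0,0.8,-0.001,0,0.32,0,0.8,-0.001,0,0.335,0,0.8,-0.001,0,0.347,0,0.8,-0.001,0,0.347,0,0.8]

```text
clock: 14.08
tool_pos: [465.2, 13.8, 46.5]
ee_rot: [0.0, 0.708, 0.706, 0.0]
force: [-0.7, -0.2, 2.8]
opening: 0.385
finger_force: 15.0
```

```bash
python3 plan.py 465.3 14.5 46 0
```

```text
pos [465.2  13.8  46.5] closeyaw -0.2 tilt [ 0.001  0.    -1.   ] j [0.   0.52 2.08 0.   0.55 0.01] t 14.07 F [-0.7 -0.2  2.8] open 33.8
[465.3, 14.5, 46.0, 0.0] [0.003 0.    0.002] roll -0.004 or 2.996
```

>>> play_rows:
  moves: [0,0,0,0,0.2,0,0,0,0,0.2,0,0,0,0,0.2,0,0,0,0,0.2,0,0,-0.2,0,0.2,0,0,-0.5,0,0.3,0,0,-0.5,0,0.35,0,0,-0.5,0,0.35]

```text
clock: 15.08
tool_pos: [465.0, 13.7, 171.4]
ee_rot: [0.001, 0.708, 0.706, 0.001]
force: [0.2, -0.1, -0.4]
opening: 0.651
finger_force: 0.0
```

```bash
python3 plan.py 391 307.5 130 97.5;  python3 - <<'E'
from fit import *
F={n:grab_frame(n) for n in("top","side")}
cv2.imwrite("pics/all1.png",cv2.resize(F["side"]["color"][100:320,180:400],None,fx=2.7,fy=2.7,interpolation=2)[:,:,::-1])
M={n:[d["region"] for d in finder.cut_out(n,"sink_a")] for n in F}
for k,x,y,z in(("b",391,307,0),("a",507,313,0),("c",465,14.5,24),("d",466,-46,24)):
    obs=[(f,m) for n,f in F.items() for m in M[n] if m.any() and np.hypot(*(np.argwhere(m).mean(0)[::-1]-proj(f,[x,y,z+H[k]/2])))<9]
    if obs: r=fit(obs,H[k],x,y,z);print(k,len(obs),np.round(r.x,2),r.fun)
E
```

```text
pos [465.   13.7 171.4] closeyaw -0.2 tilt [ 0.002 -0.    -1.   ] j [ 0.    0.28  2.02 -0.    0.84  0.01] t 15.07 F [ 0.2 -0.1 -0.4] open 57.3
[391.0, 307.5, 130.0, 97.5] [ 1.174 -0.301  0.165] roll 1.371 or -1.629
b 2 [3.9093e+02 3.0794e+02 1.6000e-01] -0.5606745406444711
a 1 [5.0754e+02 3.1271e+02 2.9000e-01] -0.8075515314968215
c 2 [4.6338e+02 1.3900e+01 1.0000e-02] -0.8262030729746688
d 1 [ 4.6417e+02 -4.4480e+01 -1.8000e-01] -0.8246848911442135
```

View pics/all1.png

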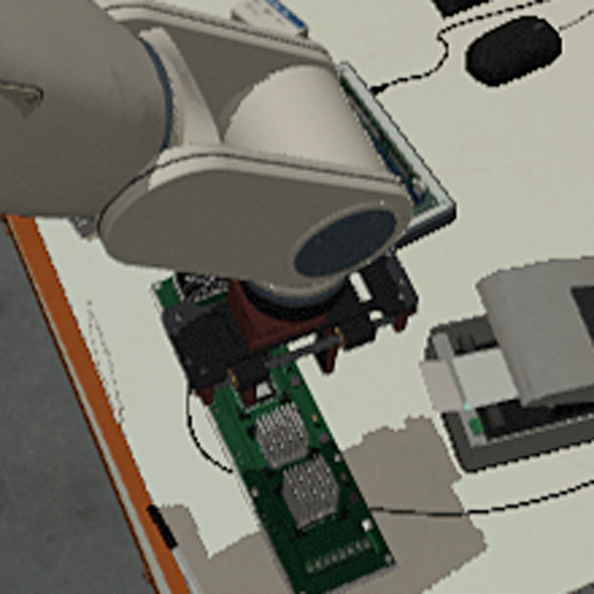

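c (281,435) and d (312,490) stand on their chips. Next is b.

>>> play_rows:
  moves: [0.7,-0.15,0,-0.8,0.35,0.7,-0.15,0,-0.8,0.35,0.7,-0.15,0,-0.8,0.35,0.7,-0.15,0,-0.8,0.35,0.7,-0.15,0,-0.8,0.35,0.7,-0.15,0,-0.8,0.35]

```text
clock: 16.02
tool_pos: [427.2, 188.8, 169.6]
ee_rot: [-0.001, 0.36, 0.933, -0.001]
force: [-0.3, 0.5, -0.0]
opening: 0.649
finger_force: 0.0
```

```bash
python3 plan.py 391 307.5 120 97.5
```

```text
pos [427.2 188.8 169.6] closeyaw 47.8 tilt [-0.002 -0.001 -1.   ] j [ 0.39  0.29  2.02 -0.    0.84 -0.44] t 16.02 F [-0.3  0.5 -0. ] open 57.1
[391.0, 307.5, 120.0, 97.5] [0.426 0.255 0.198] roll -0.829 or 2.171
```

>>> play_rows:
  moves: [0.426,0.255,0.198,-0.829,0.35,0.426,0.255,0.198,-0.829,0.35,0.426,0.255,0.198,-0.829,0.35,0.426,0.255,0.198,-0.829,0.35,0.426,0.255,0.198,-0.829,0.35,0.426,0.255,0.198,-0.829,0.35,0.426,0.255,0.198,-0.829,0.35]

```text
clock: 16.9
tool_pos: [391.8, 307.3, 121.1]
ee_rot: [-0.0, -0.064, 0.998, -0.0]
force: [0.2, -1.0, -0.9]
opening: 0.648
finger_force: 0.0
```

```bash
python3 plan.py 391 307.5 120 97.5 391 307.5 15 97.5
```

```text
pos [391.8 307.3 121.1] closeyaw 97.3 tilt [-0.001 -0.    -1.   ] j [ 0.64  0.41  1.98  0.    0.75 -1.06] t 16.9 F [ 0.2 -1.  -0.9] open 57.1
[391.0, 307.5, 120.0, 97.5] [0.003 0.001 0.004] roll -0.003 or 2.997
[391.0, 307.5, 15.0, 97.5] [0.003 0.001 0.424] roll -0.003 or 2.997
```

>>> play_rows:
  moves: [0.003,0,0.2,0,0.35,0.003,0,0.424,0,0.35,0.003,0,0.424,0,0.35,0.003,0,0.424,0,0.8,0.003,0,0.424,0,0.8,0.003,0,0.424,0,0.8,0.003,0,0.424,0,0.8,0.003,0,0.424,0,0.8,0.003,0,0.424,0,0.8]

```text
clock: 18.02
tool_pos: [391.7, 307.9, 16.6]
ee_rot: [0.001, -0.065, 0.998, 0.0]
force: [-0.9, -1.8, 6.8]
opening: 0.387
finger_force: 14.9
```

>>> play_rows:
  moves: [0,0,-0.6,0,0.8,0,0,-0.6,0,0.8,0,0,-0.6,0,0.8,0,0,-0.6,0,0.8,0,0,-0.6,0,0.8]

```text
clock: 18.65
tool_pos: [390.5, 307.1, 164.7]
ee_rot: [-0.0, -0.066, 0.998, -0.0]
force: [-0.5, -0.4, -0.1]
opening: 0.386
finger_force: 14.9
```

```bash
python3 plan.py 464.7 74.3 165 0
```

```text
pos [390.5 307.1 164.7] closeyaw 97.5 tilt [-0.001 -0.001 -1.   ] j [ 0.64  0.33  1.96  0.    0.85 -1.06] t 18.65 F [-0.5 -0.4 -0.1] open 34.0
[464.7, 74.3, 165.0, 0.0] [-0.172 -0.962 -0.001] roll -1.375 or 1.625
```

>>> play_rows:
  moves: [-0.08,-0.5,0,0.8,0.8,-0.08,-0.5,0,0.8,0.8,-0.08,-0.5,0,0.8,0.8,-0.08,-0.5,0,0.8,0.8,-0.08,-0.5,0,0.8,0.8,-0.08,-0.5,0,0.8,0.8]

```text
clock: 19.4
tool_pos: [426.4, 185.8, 163.9]
ee_rot: [-0.001, 0.346, 0.938, -0.001]
force: [0.3, 0.3, 0.2]
opening: 0.386
finger_force: 14.9
```

```bash
python3 plan.py 464.7 74.3 130 0
```

```text
pos [426.4 185.8 163.9] closeyaw 49.6 tilt [-0.003 -0.001 -1.   ] j [ 0.39  0.29  2.02 -0.    0.83 -0.48] t 19.4 F [0.3 0.3 0.2] open 33.9
[464.7, 74.3, 130.0, 0.0] [-0.406 -0.239  0.136] roll 0.826 or -2.174
```

>>> play_rows:
  moves: [-0.406,-0.239,0,0.826,0.8,-0.406,-0.239,0,0.826,0.8,-0.406,-0.239,0,0.826,0.8,-0.406,-0.239,0,0.826,0.8,-0.406,-0.239,0,0.826,0.8,-0.406,-0.239,0,0.826,0.8,-0.406,-0.239,0.14,0.826,0.8,-0.406,-0.239,0.14,0.826,0.8,-0.406,-0.239,0.14,0.826,0.8]

```text
clock: 20.52
tool_pos: [465.8, 75.0, 130.7]
ee_rot: [-0.0, 0.707, 0.707, -0.0]
force: [0.8, 0.9, 0.2]
opening: 0.387
finger_force: 14.9
```

```bash
python3 plan.py 464.7 74.3 60 0 464.7 74.3 40 0
python3 - <<'E'
from h import *
p=read_state()["tool_pos"]
f=grab_frame("side");u,v=np.round(proj(f,p-[0,0,20])).astype(int)
a=f["color"][v-40:v+50,u-50:u+60];cv2.imwrite("pics/b2.png",cv2.resize(a,None,fx=5,fy=5,interpolation=2)[:,:,::-1])
E
```

```text
pos [465.8  75.  130.7] closeyaw 0.1 tilt [-0.001 -0.    -1.   ] j [ 0.13  0.36  2.03 -0.    0.75  0.13] t 20.52 F [0.8 0.9 0.2] open 34.1
[464.7, 74.3, 60.0, 0.0] [-0.003 -0.004  0.283] roll 0.001 or -2.999
[464.7, 74.3, 40.0, 0.0] [-0.003 -0.004  0.363] roll 0.001 or -2.999
```

View pics/b2.png

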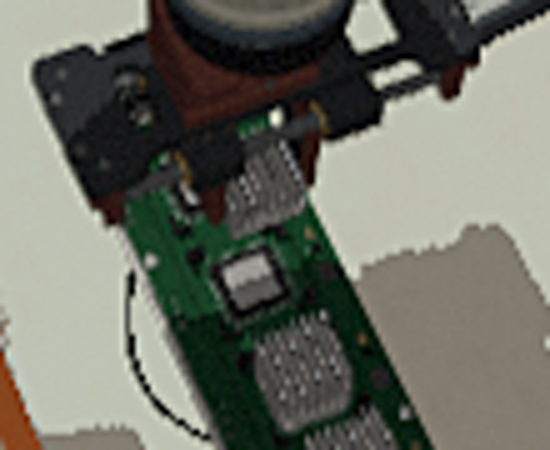

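b's fins run along the row (265,185) and it's aimed at the chip at (250,280). Descending.

>>> play_rows:
  moves: [-0.003,-0.003,0.15,0,0.8,-0.003,-0.003,0.25,0,0.8,-0.003,-0.003,0.3,0,0.8,-0.003,-0.003,0.335,0,0.8,-0.003,-0.003,0.35,0,0.8,-0.003,-0.003,0.363,0,0.8,-0.003,-0.003,0.363,0,0.8]

```text
clock: 21.45
tool_pos: [465.5, 74.3, 40.2]
ee_rot: [0.0, 0.707, 0.707, 0.0]
force: [0.9, -0.7, 0.8]
opening: 0.388
finger_force: 15.0
```

```bash
python3 plan.py 464.7 74.3 40 0
```

```text
pos [465.5  74.3  40.2] closeyaw -0.0 tilt [ 0.001  0.    -1.   ] j [ 0.13  0.53  2.06 -0.    0.54  0.13] t 21.45 F [ 0.9 -0.7  0.8] open 34.1
[464.7, 74.3, 40.0, 0.0] [ 0.    -0.003  0.001] roll -0.001 or 2.999
```

>>> play_rows:
  moves: [0,0,0.001,0,0.2,0,0,0.001,0,0.2,0,0,0.001,0,0.2,0,0,0.001,0,0.2,0,0,-0.2,0,0.2,0,0,-0.5,0,0.3,0,0,-0.5,0,0.35,0,0,-0.5,0,0.35]

```text
clock: 22.45
tool_pos: [465.3, 74.2, 165.1]
ee_rot: [0.001, 0.707, 0.707, 0.001]
force: [-0.4, 0.3, -0.7]
opening: 0.652
finger_force: 0.0
```

>>> play_rows:
  moves: [0.9,0.3,-0.3,-0.3,0.35,0.9,0.3,-0.3,-0.3,0.35,0.9,0.3,-0.3,-0.3,0.35,0.9,0.3,-0.3,-0.3,0.35,0.9,0.3,-0.3,-0.3,0.35,0.9,0.3,-0.3,-0.3,0.35]

```text
clock: 23.2
tool_pos: [538.7, 298.3, 236.8]
ee_rot: [-0.001, 0.588, 0.809, -0.002]
force: [-0.3, -0.5, 0.1]
opening: 0.649
finger_force: 0.0
```

```bash
python3 plan.py 507.7 313.3 120 13
python3 - <<'E'
from h import *
f=grab_frame("side")
a=f["color"][130:310,190:370];cv2.imwrite("pics/a1.png",cv2.resize(a,None,fx=3.3,fy=3.3,interpolation=2)[:,:,::-1])
E
```

```text
pos [538.7 298.3 236.8] closeyaw 18.0 tilt [-0.004 -0.002 -1.   ] j [ 0.49  0.41  1.64 -0.    1.1   0.17] t 23.2 F [-0.3 -0.5  0.1] open 57.1
[507.7, 313.3, 120.0, 13.0] [ 0.096 -0.097  0.468] roll 0.083 or -2.917
```

View pics/a1.png

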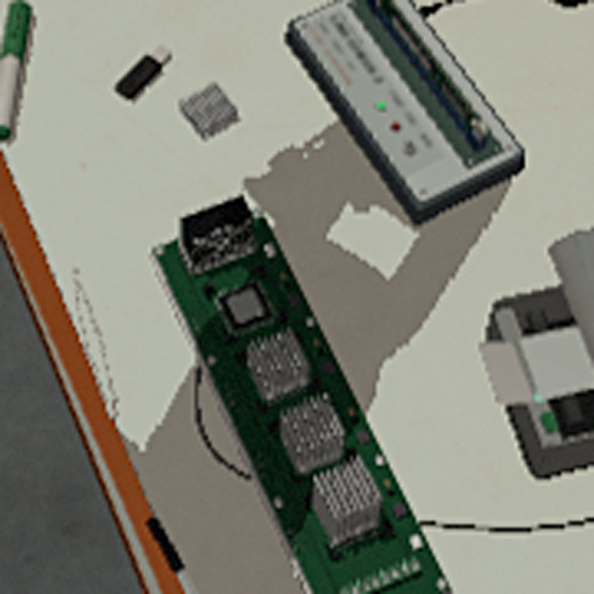

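b, c and d stand in order on their chips (280,365), (313,435) and (345,500), leaving the chip by the fan (243,305) bare. a lies at (210,110). I'll settle its fin direction by fitting stripes to the first pictures, with b, c and d as known checks.

Run:
```python
from h import *
P=dict(a=(507.7,313.3,17,.25),b=(391,307.5,29,.14),c=(453,431,41,-.13),d=(566,426,54,-.15))
for n in("top","side"):
    f=grab_frame(n);g=cv2.imread(f"pics/{n}0.png",0).astype(float)
    for k,(x,y,h,w) in P.items():
        u0,v0=proj(f,[x,y,h]).round().astype(int)
        Q=[(g[v,u],*ray(f,u,v,h)[:2]) for u in range(u0-12,u0+13) for v in range(v0-12,v0+13)]
        Q=np.array([q for q in Q if max(abs((q[1]-x)*np.cos(w)+(q[2]-y)*np.sin(w)),abs((q[2]-y)*np.cos(w)-(q[1]-x)*np.sin(w)))<14])
        I=Q[:,0]-Q[:,0].mean();out=[]
        for base,name in((w+np.pi/2,"fins x"),(w,"fins y")):
            b=(0,)
            for e in np.arange(-.12,.121,.02):
                s=(Q[:,1]-x)*np.cos(base+e)+(Q[:,2]-y)*np.sin(base+e)
                for p in np.arange(2.2,9,.05):
                    A=np.c_[np.ones_like(s),np.cos(2*np.pi*s/p),np.sin(2*np.pi*s/p)]
                    r=I-A@np.linalg.lstsq(A,I,rcond=None)[0];R2=1-(r@r)/(I@I)
                    if R2>b[0]: b=(round(R2,3),round(p,2),round(e,2))
            out.append((name,*map(float,b)))
        print(n,k,len(I),out)
```

```text
top a 196 [('fins x', 0.272, 8.4, -0.12), ('fins y', 0.119, 4.0, -0.04)]
top b 207 [('fins x', 0.484, 2.35, 0.02), ('fins y', 0.091, 2.45, -0.06)]
top c 212 [('fins x', 0.635, 2.35, 0.06), ('fins y', 0.014, 2.3, 0.08)]
top d 213 [('fins x', 0.071, 7.85, -0.12), ('fins y', 0.451, 2.35, 0.06)]
side a 95 [('fins x', 0.117, 3.15, 0.12), ('fins y', 0.18, 4.0, -0.02)]
side b 100 [('fins x', 0.192, 7.7, -0.02), ('fins y', 0.141, 2.85, -0.12)]
side c 91 [('fins x', 0.314, 4.65, 0.06), ('fins y', 0.291, 2.2, 0.0)]
side d 87 [('fins x', 0.169, 2.9, -0.04), ('fins y', 0.5, 4.65, 0.04)]
```

Run:
```python
from h import *
P=dict(a=(507.7,313.3,17,.25),b=(391,307.5,29,.14),c=(453,431,41,-.13),d=(566,426,54,-.15))
F={n:(grab_frame(n),cv2.imread(f"pics/{n}0.png",0).astype(float)) for n in("top","side")}
for k,(x,y,h,w) in P.items():
    D=[]
    for f,g in F.values():
        u0,v0=proj(f,[x,y,h]).round().astype(int)
        Q=np.array([(g[v,u],*(ray(f,u,v,h)[:2]-[x,y])) for u in range(u0-12,u0+13) for v in range(v0-12,v0+13)])
        D.append(Q[np.maximum(abs(Q[:,1]*np.cos(w)+Q[:,2]*np.sin(w)),abs(Q[:,2]*np.cos(w)-Q[:,1]*np.sin(w)))<14])
    for base,name in((w+np.pi/2,"fins x"),(w,"fins y")):
        o=[]
        for p in np.arange(3.2,7,.05):
            o.append(max((sum(1-np.var(Q[:,0]-A@np.linalg.lstsq(A,Q[:,0],rcond=None)[0])/np.var(Q[:,0]) for Q in D for s in[2*np.pi*(Q[:,1]*np.cos(base+e)+Q[:,2]*np.sin(base+e))/p] for A in[np.c_[np.ones_like(s),np.cos(s),np.sin(s),np.cos(2*s),np.sin(2*s)]]),p,e) for e in np.arange(-.12,.121,.02)))
        o.sort(reverse=True);print(k,name,np.round(o[:3],2).tolist())
```

```text
a fins x [[0.12, 6.25, 0.12], [0.12, 6.3, 0.12], [0.12, 6.2, 0.12]]
a fins y [[0.82, 4.0, -0.04], [0.8, 4.05, -0.04], [0.72, 3.95, -0.04]]
b fins x [[0.69, 4.65, 0.02], [0.68, 4.7, 0.02], [0.65, 4.6, 0.02]]
b fins y [[0.51, 3.4, 0.0], [0.46, 3.45, 0.0], [0.4, 3.35, 0.0]]
c fins x [[1.11, 4.65, 0.06], [1.1, 4.7, 0.06], [1.03, 4.75, 0.06]]
c fins y [[0.65, 3.55, -0.06], [0.64, 3.6, -0.06], [0.48, 3.5, -0.06]]
d fins x [[0.51, 3.5, 0.12], [0.51, 3.45, 0.12], [0.47, 3.55, 0.0]]
d fins y [[1.01, 4.65, 0.06], [1.0, 4.7, 0.06], [0.96, 4.6, 0.06]]
```

That is clear: the joint fit puts a's fins along y (R² 0.82 against 0.12), at a yaw of about 12.5°. So the closing axis is 12.5°.

>>> play_rows:
  moves: [0.096,-0.097,0.468,0.09,0.35,0.096,-0.097,0.468,0.09,0.35,0.096,-0.097,0.468,0.09,0.35,0.096,-0.097,0.468,0.09,0.35,0.096,-0.097,0.468,0.09,0.35]

```text
clock: 24.08
tool_pos: [511.9, 315.1, 125.4]
ee_rot: [0.001, 0.626, 0.78, 0.002]
force: [1.1, -0.4, -0.5]
opening: 0.65
finger_force: 0.0
```

```bash
python3 plan.py 507.7 313.3 60 12.5 507.7 313.3 10 12.5
```

```text
pos [511.9 315.1 125.4] closeyaw 12.5 tilt [ 0.004  0.002 -1.   ] j [ 0.53  0.52  1.75 -0.    0.86  0.31] t 24.07 F [ 1.1 -0.4 -0.5] open 57.2
[507.7, 313.3, 60.0, 12.5] [-0.004 -0.019  0.262] roll 0.0 or -3.0
[507.7, 313.3, 10.0, 12.5] [-0.004 -0.02   0.462] roll 0.0 or -3.0
```

>>> play_rows:
  moves: [-0.004,-0.01,0.26,0,0.35,-0.004,-0.01,0.26,0,0.35,-0.004,-0.01,0.26,0,0.35,-0.004,-0.01,0.26,0,0.35,-0.004,-0.01,0.26,0,0.35]

```text
clock: 24.7
tool_pos: [508.5, 313.6, 59.5]
ee_rot: [0.001, 0.625, 0.78, 0.001]
force: [-0.2, -0.4, -0.2]
opening: 0.652
finger_force: 0.0
```

```bash
python3 plan.py 507.7 313.3 10.5 12.5
```

```text
pos [508.5 313.6  59.5] closeyaw 12.6 tilt [ 0.003  0.002 -1.   ] j [ 0.53  0.62  1.78 -0.    0.74  0.31] t 24.7 F [-0.2 -0.4 -0.2] open 57.4
[507.7, 313.3, 10.5, 12.5] [-0.    -0.004  0.196] roll 0.001 or -2.999
```

>>> play_rows:
  moves: [0,-0.003,0.12,0,0.35,0,-0.003,0.196,0,0.35,0,-0.003,0.196,0,0.35,0,-0.003,0.196,0,0.8,0,-0.003,0.196,0,0.8,0,-0.003,0.196,0,0.8,0,-0.003,0.196,0,0.8,0,-0.003,0.196,0,0.8,0,-0.003,0.196,0,0.8]

```text
clock: 25.82
tool_pos: [506.7, 312.8, 8.7]
ee_rot: [-0.0, 0.626, 0.78, -0.0]
force: [1.6, 0.1, 0.6]
opening: 0.38
finger_force: 15.0
```

>>> play_rows:
  moves: [0,0,-0.55,0,0.8,0,0,-0.55,0,0.8,0,0,-0.55,0,0.8,0,0,-0.55,0,0.8,0,0,-0.55,0,0.8]

```text
clock: 26.45
tool_pos: [505.6, 312.1, 144.4]
ee_rot: [-0.001, 0.626, 0.78, -0.001]
force: [-0.3, -0.3, 0.1]
opening: 0.385
finger_force: 15.0
```

```bash
python3 plan.py 464.2 134.4 147 0
```

```text
pos [505.6 312.1 144.4] closeyaw 12.6 tilt [-0.003 -0.002 -1.   ] j [ 0.53  0.49  1.76 -0.    0.9   0.31] t 26.45 F [-0.3 -0.3  0.1] open 33.9
[464.2, 134.4, 147.0, 0.0] [-0.658 -0.316 -0.009] roll 0.209 or -2.791
```

>>> play_rows:
  moves: [-0.658,-0.316,0,0.209,0.8,-0.658,-0.316,0,0.209,0.8,-0.658,-0.316,0,0.209,0.8,-0.658,-0.316,0,0.209,0.8,-0.658,-0.316,0,0.209,0.8,-0.658,-0.316,0,0.209,0.8,-0.658,-0.316,0,0.209,0.8]

```text
clock: 27.32
tool_pos: [465.6, 136.0, 145.9]
ee_rot: [-0.0, 0.706, 0.708, -0.0]
force: [0.5, 0.1, -0.4]
opening: 0.385
finger_force: 15.0
```

```bash
python3 plan.py 464.3 134.3 60 0 464.3 134.3 33 0
python3 - <<'E'
from h import *
p=read_state()["tool_pos"]
f=grab_frame("side");u,v=np.round(proj(f,p-[0,0,10])).astype(int)
a=f["color"][v-40:v+50,u-50:u+60];cv2.imwrite("pics/a2.png",cv2.resize(a,None,fx=5,fy=5,interpolation=2)[:,:,::-1])
E
```

```text
pos [465.6 136.  145.9] closeyaw 0.1 tilt [-0. -0. -1.] j [0.26 0.35 2.   0.   0.8  0.26] t 27.32 F [ 0.5  0.1 -0.4] open 33.8
[464.3, 134.3, 60.0, 0.0] [-0.007 -0.005  0.344] roll 0.002 or -2.998
[464.3, 134.3, 33.0, 0.0] [-0.007 -0.005  0.452] roll 0.002 or -2.998
```

View pics/a2.png

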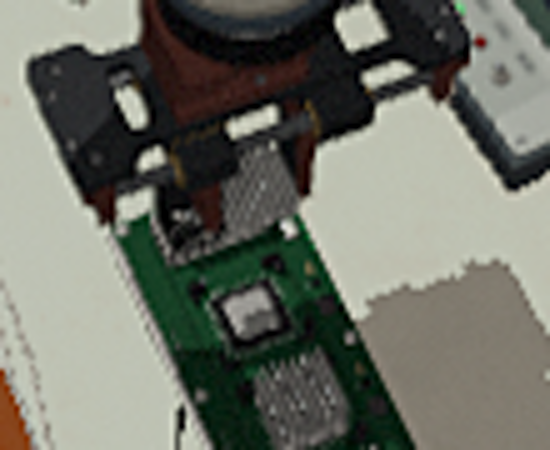

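a hangs over the chip by the fan (250,310) and clears the fan (185,230). I'll lower it, then verify the fin direction once the arm is away.

>>> play_rows:
  moves: [-0.006,-0.005,0.2,0,0.8,-0.006,-0.005,0.344,0,0.8,-0.006,-0.005,0.38,0,0.8,-0.006,-0.005,0.41,0,0.8,-0.006,-0.005,0.43,0,0.8,-0.006,-0.005,0.445,0,0.8,-0.006,-0.005,0.45,0,0.8,-0.006,-0.005,0.45,0,0.8]

```text
clock: 28.38
tool_pos: [464.3, 133.6, 33.9]
ee_rot: [0.0, 0.707, 0.707, 0.0]
force: [-0.4, -0.7, -0.3]
opening: 0.386
finger_force: 15.0
```

```bash
python3 plan.py 464.3 134.3 33 0
```

```text
pos [464.3 133.6  33.9] closeyaw 0.0 tilt [ 0.  0. -1.] j [ 0.26  0.56  2.04 -0.    0.54  0.26] t 28.38 F [-0.4 -0.7 -0.3] open 34.0
[464.3, 134.3, 33.0, 0.0] [ 0.003 -0.     0.004] roll 0.0 or -3.0
```

>>> play_rows:
  moves: [0,0,0.003,0,0.8,0,0,0.003,0,0.2,0,0,0.003,0,0.2,0,0,0.003,0,0.2,0,0,0.003,0,0.2,0,0,-0.2,0,0.2,0,0,-0.7,0,0.2,0,0,-0.7,0,0.2,0,0,-0.7,0,0.2,0,0,-0.7,0,0.2]

```text
clock: 29.62
tool_pos: [463.6, 133.4, 208.2]
ee_rot: [-0.0, 0.707, 0.707, -0.0]
force: [1.0, -0.3, -0.3]
opening: 0.803
finger_force: 0.0
```

>>> play_rows:
  moves: [0.9,0,0,0,0,0.9,0,0,0,0,0.9,0,0,0,0,0.9,0,0,0,0,0.9,0,0,0,0,0.9,0,0,0,0]

```text
clock: 30.38
tool_pos: [463.0, 357.4, 206.5]
ee_rot: [-0.0, 0.707, 0.707, -0.002]
force: [0.8, -1.1, 0.8]
opening: 1.0
finger_force: 0.0
```

Run:
```python
from fit import *
F={n:grab_frame(n) for n in("top","side")}
I=[cv2.resize(F["top"]["color"][180:240,240:420],(780,260),interpolation=2),cv2.resize(F["side"]["color"][180:320,190:390],(780,320) if 0 else (457,320),interpolation=2)]
J=np.zeros((580,780,3),np.uint8);J[:260]=I[0];J[260:,:457]=I[1];cv2.imwrite("pics/fin.png",J[:,:,::-1])
M={n:[d["region"] for d in finder.cut_out(n,"sink_a")] for n in F}
for k,x,y,pit in(("a",464.2,134.4,4.0),("b",464.7,74.3,4.65),("c",465.2,14.6,4.65),("d",466,-46,4.65)):
    obs=[(f,m) for n,f in F.items() for m in M[n] if m.any() and np.hypot(*(np.argwhere(m).mean(0)[::-1]-proj(f,[x,y,24+H[k]/2])))<9]
    if obs: r=fit(obs,H[k],x,y,24);print(k,len(obs),np.round(r.x,2),round(r.fun,2))
    h=24+H[k];D=[]
    for f in F.values():
        g=cv2.cvtColor(f["color"],7).astype(float);u0,v0=proj(f,[x,y,h]).round().astype(int)
        Q=np.array([(g[v,u],*(ray(f,u,v,h)[:2]-[x,y])) for u in range(u0-12,u0+13) for v in range(v0-12,v0+13)])
        D.append(Q[np.abs(Q[:,1:]).max(1)<14])
    for base,name in((np.pi/2,"fins x"),(0,"fins y")):
        print(k,name,np.round(max((sum(1-np.var(Q[:,0]-A@np.linalg.lstsq(A,Q[:,0],rcond=None)[0])/np.var(Q[:,0]) for Q in D for s in[2*np.pi*(Q[:,1]*np.cos(base+e)+Q[:,2]*np.sin(base+e))/p] for A in[np.c_[np.ones_like(s),np.cos(s),np.sin(s),np.cos(2*s),np.sin(2*s)]]),p,e) for e in np.arange(-.16,.161,.02) for p in np.arange(pit-.1,pit+.11,.05)),2).tolist())
```

```text
a 1 [ 4.6256e+02  1.3397e+02 -7.0000e-02] -0.78
a fins x [0.52, 4.0, -0.02]
a fins y [0.9, 4.1, -0.0]
b 2 [4.640e+02 7.503e+01 4.000e-02] -0.84
b fins x [0.05, 4.55, 0.06]
b fins y [0.77, 4.65, 0.02]
c 2 [4.6338e+02 1.3870e+01 4.0000e-02] -0.87
c fins x [0.03, 4.6, -0.06]
c fins y [1.37, 4.6, -0.0]
d 2 [ 4.6452e+02 -4.3580e+01  1.0000e-01] -0.84
d fins x [0.11, 4.75, -0.1]
d fins y [1.3, 4.65, 0.04]
```

View pics/fin.png

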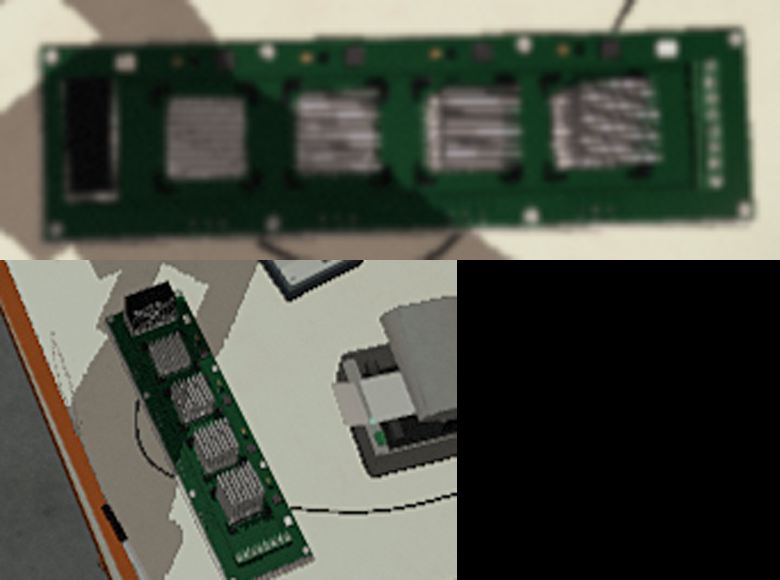

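All four sinks stand centred inside their guides, at top-view x≈205, 337, 470 and 605. They rise in height away from the fan, with fins along the row and the arm clear. Handing in.

```bash
python3 -c "
from station import robot
print(robot.close_job())"
```

```text
the job is handed in; nothing more can be done
None
```

All four heat sinks are on their chips, rising in height from the fan with fins along the row and let go, and the job is handed in; the hand-in returned no verdict.

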